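Clear the lamp test board into the carrier

ROBOT

A 6-joint arm with a two-finger parallel gripper is mounted at the origin on the work surface. World frame = base frame: x ahead of the robot, y to its left, z up, the work surface at z = 0. Lengths are in m, angles in rad, forces in N, time in s.
With the tool pointing down it reaches from about 0.225 to 0.875 m from the base axis. Payload 3.4 kg.
Tool frame: the origin (TCP) lies at the very end of the fingers, on their centre line; the grasp point (between the pads) lies 19 mm behind it; z points along the fingers, y is the direction in which the jaws open and shut (so a half turn about z gives the same grasp; the last joint's range is limited). The gripper opens to 85 mm and grips with 20 to 120 N. Pads are 22 mm wide; open, the fingers measure 114 mm over their backs; the gripper's body (76 mm by 85 mm) begins 54 mm behind the grasp point. The pads swing forward as they close: fully open they stand 13 mm farther back than shut.
Start: joints at [-1.406, 0.276, 1.505, -0, 1.361, -0.121], TCP at [0.162, -0.552, 0.231] pointing down, gripper open.
Joint ranges: [-2.89, 2.89], [-0.75, 2.08], [0.22, 2.7], [-1.18, 4.32], [0.11, 2.71], [-2.7, 2.7]. Speed limits (rad/s): [2.57, 2.57, 3.14, 3.14, 3.14, 3.14].

INTERFACE

Orientations are given as a unit quaternion [w, x, y, z].
In Python, from rig import get_state, get_image, camera_model, sign_off gives the robot as it stands. The module is installed in compiled form; this text tells all that it offers.
- The arm moves only by the tool drive_tool, never from a script. Its argument "motion" is text: rows parted by semicolons, each of 7 numbers parted by spaces: the turn, a rotation vector about the tool's x, y, z in degrees, then the shift along the tool's x, y, z in m, then the opening in per cent of the stroke, from 0 (shut) to 100 (fully open). In form: wx wy wz tx ty tz hand; .... A call has 1 to 12 rows; each row shifts and turns the pose as measured when the row begins, along the tool's axes as they then stand; what a row does not reach is not made up. A row lasts 1/8 s, in which the tool goes at most 62.5 mm and 10.7 degrees, less where a joint would pass 70% of its speed; a pose out of reach is approached as far as the arm can. A call is refused whole if a number of a shift passes 0.0625 or a number of a turn 10.7, either way. A call with a gripper value outside its range is refused whole. The fingers move at their own pace and stop on an object; "newtons" is the grip in N (left out, the last holds). Time passes only in rows, so rows that do not move let the fingers close. It gives the time, the measured TCP pose, the force and the opening at its end, in the units of the state.
- get_state(): the state, without advancing time (a new reading comes with each control period).
- get_image(name): name is "scene" or "side" or "wrist"; returns (picture, depth): 480x640x3 uint8, red, green, blue; 480x640 float32, m along the optical axis (not along the pixel's ray), 0 where there is no reading.
- camera_model(name): a dict with "camera_matrix" (3x3 intrinsics, pixels), "cam_to_world" (4x4, takes a point from camera to world coordinates); the wrist camera has in their place "T_tool_cam" (4x4, takes a point from camera to tool coordinates, whose origin is the TCP and whose axes are the flange's). Camera axes: x right, y up, looking along -z (the intrinsics and any distortion apply to the point x, -y, -z); pixel columns grow to the right and rows downward; lengths in m; the calibration is good to about 2 mm. The wrist camera is an equidistant fisheye: a pixel r from the principal point sees the ray r / f radians off the axis. A picture is of the moment at which its call begins: read the wrist's pose just before it. camera_model takes no time and is no camera call.
- sign_off(): hands the job in, once; it reports no verdict.
The state is a dict: "clock": time; "qpos": joint angles; "qd": joint speeds; "effort": joint torques, N m; "position": TCP position; "ee_rot": TCP orientation; "contact_force": force on the tool from outside, world axes, zero at the start; "moment": the same for the moment, N m; "width": finger opening in m.
Only numpy, scipy, OpenCV 4.12 (cv2) and the standard library are available. Lean on these libraries where they do the work, as an engineer would, in place of code of your own. Each camera call takes 0.05 s, during which the arm holds its last target.

TASK

First switch the lamp test board off, by flipping its toggle lever right over to the robot's side. Then move its three globe lamps to the wooden carrier, one into each of the three empty wells, set down gently, cap down, not dropped; leave the spiral lamp in its socket and the lamps already in the carrier where they are.

Things in the scene. Friction and masses are not known exactly. Their poses are not given: they have to be found in the camera images.
- board: white lamp test board, fixed, 220 mm (x) by 290 mm (y), top 40 mm above the bench; origin on the bench, 35 mm in its +y direction from the middle of its underside; own -x faces the robot side. Four square grey sockets (40 mm outside, 30 mm inside, 18 mm high, floor 3 mm above the top face, sides along the board's) stand at x = +-55, y = +-55 mm of this origin; three hold globe lamps, one the spiral lamp. The toggle switch is at x = 10, y = -138 mm
- switch (a joint): toggle lever of the test board (rad): 0 = off, leaning to the board's -x (robot's) side; 1.0 = on, leaning to +x; it is on at the start (0.8 to 1.0). Upright at 0.5. About 60 mm long; it swings about the board's y axis under light friction (about 1 N at the tip) and stays where it is left
- switch_tip (a point): centre of the black ball knob (26 mm across) at the tip of the toggle lever, 60 mm from its pivot; the pivot is 62 mm above the bench. Axes turn with the lever
- bulb_a_globe (a point): white globe lamp standing cap-down in a socket of the test board at the start: 95 mm tall, ball 52 mm across (radius 26), metal cap below it 26 to 27 mm across, about 70 g, rigid. This point is the centre of the ball, 69 mm above the foot of the cap and 26 mm below the top; z is the lamp's own axis (up), yaw means nothing. Its cap is 15 mm deep in the socket cup. Grasped at this height it hangs upright
- bulb_b_globe (a point): white globe lamp standing cap-down in a socket of the test board at the start: 95 mm tall, ball 52 mm across (radius 26), metal cap below it 26 to 27 mm across, about 70 g, rigid. This point is the centre of the ball, 69 mm above the foot of the cap and 26 mm below the top; z is the lamp's own axis (up), yaw means nothing. Its cap is 15 mm deep in the socket cup. Grasped at this height it hangs upright
- bulb_c_globe (a point): white globe lamp standing cap-down in a socket of the test board at the start: 95 mm tall, ball 52 mm across (radius 26), metal cap below it 26 to 27 mm across, about 70 g, rigid. This point is the centre of the ball, 69 mm above the foot of the cap and 26 mm below the top; z is the lamp's own axis (up), yaw means nothing. Its cap is 15 mm deep in the socket cup. Grasped at this height it hangs upright
- spiral_mid (a point): bystander: spiral lamp in the fourth socket, 116 mm tall, 44 mm across; point on its axis 64 mm above its foot. Leave it there
- carrier: plywood lamp carrier, fixed, 204 mm (x) by 296 mm (y), top 64 mm above the bench; origin on the bench under its centre. Six square wells in its top at x = +-46 and y = -92, 0, +92 mm; three of them hold lamps at the start
- well_a (a point): an empty well of the carrier (which of the six wells are empty varies): a 38 mm square hole, sides along the carrier's, through the 10 mm thick top; this point is the hole's centre at the level of the carrier's top face, 64 mm above the bench. A lamp's cap goes down through the hole and its ball comes to rest on the rim, with the ball's centre 18 mm above this point; the cap then hangs 51 mm below it, clear of the floor inside (4 mm above the bench)
- well_b (a point): an empty well of the carrier (which of the six wells are empty varies): a 38 mm square hole, sides along the carrier's, through the 10 mm thick top; this point is the hole's centre at the level of the carrier's top face, 64 mm above the bench. A lamp's cap goes down through the hole and its ball comes to rest on the rim, with the ball's centre 18 mm above this point; the cap then hangs 51 mm below it, clear of the floor inside (4 mm above the bench)
- well_c (a point): an empty well of the carrier (which of the six wells are empty varies): a 38 mm square hole, sides along the carrier's, through the 10 mm thick top; this point is the hole's centre at the level of the carrier's top face, 64 mm above the bench. A lamp's cap goes down through the hole and its ball comes to rest on the rim, with the ball's centre 18 mm above this point; the cap then hangs 51 mm below it, clear of the floor inside (4 mm above the bench)
- full_a_globe (a point): bystander: same globe lamp, already sitting in a well of the carrier (it hangs loosely there by its ball); point at the centre of its ball, 18 mm above the carrier's top. Leave it there
- full_b_globe (a point): bystander: same globe lamp, already sitting in a well of the carrier (it hangs loosely there by its ball); point at the centre of its ball, 18 mm above the carrier's top. Leave it there
- full_c_globe (a point): bystander: same globe lamp, already sitting in a well of the carrier (it hangs loosely there by its ball); point at the centre of its ball, 18 mm above the carrier's top. Leave it there
- bulb_a: the lamp of point bulb_a_globe, its origin at the centre of the foot of its cap
- bulb_b: the lamp of point bulb_b_globe, its origin at the centre of the foot of its cap
- bulb_c: the lamp of point bulb_c_globe, its origin at the centre of the foot of its cap
Mind the look-alikes: they are no part of the job. Leave any blue or red look-alike of the bulb_a alone.

How it is judged:
By the outcome, as a careful person would: the job done as asked, in the order asked, and still so for the second after the job is handed in, with the robot touching nothing.
It also fails if it takes over 72 s, if anything falls off the work surface, if the arm or the gripper's body presses on something with over 40 N, if the wrist force passes 120 N, or if a joint passes its speed limit or range.

## Working session

There is one attempt and no reset: what is moved stays moved. The work goes in short steps, Python scripts to look and compute and a tool call to move; the robot and the scene stay as the last step left them, time stands still between calls to the robot, and variables do not carry over. Pictures are saved under pics/ and viewed, and the job is handed in when it is done.

Besides the shell and the picture viewer there is one more tool, called after "Request:" by a JSON object that holds its "api" and its "payload", one argument or row to a line. drive_tool: Moves the arm, as the interface text tells. Its arguments: {"type":"object","properties":{"motion":{"type":"string"},"newtons":{"type":"number"}},"required":["motion"]}

```bash
mkdir -p pics; python3 - <<'E'
from rig import *
import numpy as np, cv2
s=get_state()
for k in s: print(k,s[k])
for n in ["scene","side"]:
    m=camera_model(n); print(n,m)
    im,d=get_image(n)
    cv2.imwrite(f"pics/{n}0.png",im[:,:,::-1]); np.savez(f"pics/{n}0.npz",im=im,d=d)
print(camera_model("wrist"))
im,d=get_image("wrist"); cv2.imwrite("pics/wrist0.png",im[:,:,::-1])
E
```

```text
clock 0.0
qpos [-1.40601579e+00  2.76575542e-01  1.50618874e+00 -3.39664601e-05
  1.36069616e+00 -1.21048835e-01]
qd [-1.49651009e-03 -1.73003824e-04 -2.35300925e-03 -6.96045171e-05
  5.81019083e-04  7.32831102e-04]
effort [ 8.37161024e-04 -4.16772616e+01 -2.45802838e+01 -1.06992593e-04
  1.10212073e-02 -4.79431790e-06]
position [ 0.16198697 -0.5511287   0.23042866]
ee_rot [-9.33305310e-04  9.89804128e-01  1.42432148e-01 -3.70211950e-05]
contact_force [-0.19036689  0.5982169  -0.59220108]
moment [0.00152015 0.0543192  0.05841024]
width 0.08553124587701884
scene {'camera_matrix': array([[454.69897918,   0.        , 317.68139684],
       [  0.        , 454.69897918, 239.24509246],
       [  0.        ,   0.        ,   1.        ]]), 'cam_to_world': array([[ 0.83292264, -0.42236207,  0.35756142,  0.79709116],
       [ 0.55332919,  0.64517558, -0.52685414, -0.50836947],
       [-0.0081667 ,  0.63667791,  0.7710866 ,  0.81765687],
       [ 0.        ,  0.        ,  0.        ,  1.        ]])}
side {'camera_matrix': array([[434.40194773,   0.        , 322.27156616],
       [  0.        , 4
[... 171 characters left out ...]
10872 , -0.51857711,  0.54225593,  0.52567525],
       [-0.01862153,  0.73382731,  0.67908079,  0.73831134],
       [ 0.        ,  0.        ,  0.        ,  1.        ]])}
{'camera_matrix': array([[371.64829954,   0.        , 325.57199242],
       [  0.        , 371.64829954, 237.90967437],
       [  0.        ,   0.        ,   1.        ]]), 'T_tool_cam': array([[ 7.84148039e-04,  9.46540228e-01,  3.22584844e-01,
         8.28751550e-02],
       [ 9.99999605e-01, -8.77410327e-04,  1.43703099e-04,
        -5.58230617e-04],
       [ 4.19060038e-04,  3.22584604e-01, -9.46540542e-01,
        -1.43787931e-01],
       [ 0.00000000e+00,  0.00000000e+00,  0.00000000e+00,
         1.00000000e+00]])}
```

View pics/scene0.png

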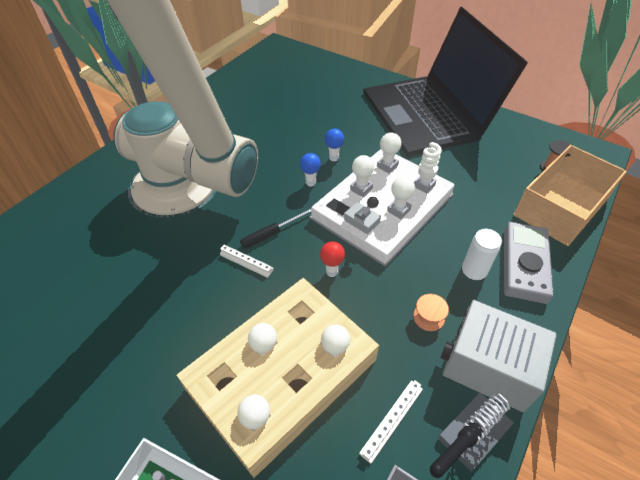

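View pics/side0.png

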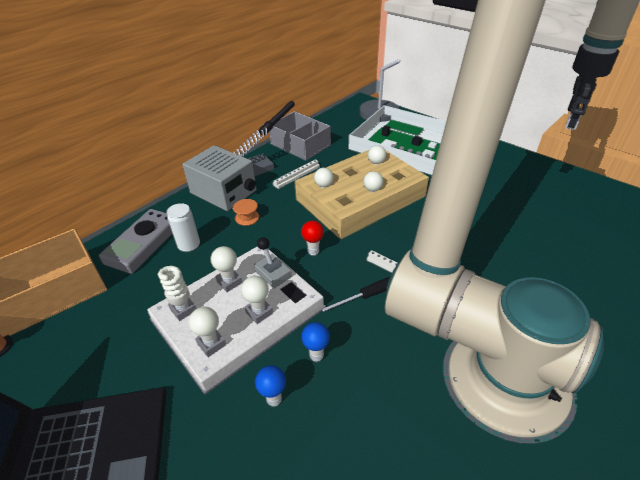

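The pictures show the board with globes at scene pixels (363,167), (390,143), (403,188), the spiral at (430,160) and the knob at (372,202). The carrier's empty wells are at (302,312), (222,378) and (298,380). Next I measure.

```bash
cat > h.py <<'E'
import numpy as np, cv2
from rig import camera_model
def cloud(n,d):
    m=camera_model(n);K=m["camera_matrix"];T=m["cam_to_world"]
    v,u=np.mgrid[:480,:640]
    p=np.stack([(u-K[0,2])/K[0,0]*d,-(v-K[1,2])/K[1,1]*d,-d],-1)
    return p@T[:3,:3].T+T[:3,3]
def sph(p,r=0.026):
    from scipy.optimize import least_squares
    c0=p.mean(0)
    f=lambda c:np.linalg.norm(p-c,axis=1)-r
    s=least_squares(f,c0-[0,0,0.01],loss='soft_l1',f_scale=0.001)
    return s.x,np.sqrt(np.mean(s.fun**2)),np.median(abs(f(s.x)))
def project(n,P):
    m=camera_model(n);K=m["camera_matrix"];T=np.linalg.inv(m["cam_to_world"])
    c=np.asarray(P)@T[:3,:3].T+T[:3,3]
    return np.stack([K[0,0]*c[...,0]/-c[...,2]+K[0,2],-K[1,1]*c[...,1]/-c[...,2]+K[1,2]],-1)
E
python3 - <<'E'
from h import *
seeds={"scene":dict(g1=(363,165),g2=(390,143),g3=(403,187),f1=(262,337),f2=(335,339),f3=(253,411)),
"side":dict(g1=(256,290),g2=(204,322),g3=(224,260),f1=(373,181),f2=(324,176),f3=(377,154))}
for n in seeds:
    z=np.load(f"pics/{n}0.npz");im=z["im"];d=z["d"];P=cloud(n,d)
    for k,(u,v) in seeds[n].items():
        w=9
        s=P[v-w:v+w+1,u-w:u+w+1].reshape(-1,3);dd=d[v-w:v+w+1,u-w:u+w+1].ravel()
        c=P[v,u]; s=s[(dd>0)&(np.linalg.norm(s-c,axis=1)<0.03)]
        x,e,md=sph(s); print(n,k,x.round(4),round(e,4),round(md,4),len(s))
    u,v={"scene":(372,202),"side":(263,243)}[n]
    s=P[v-5:v+6,u-5:u+6].reshape(-1,3);s=s[np.linalg.norm(s-P[v,u],axis=1)<0.02]
    print("knob",*sph(s,.013))
    # planes
    for nm,zt,(u,v) in [("carrier",.064,{"scene":(260,375),"side":(345,180)}[n]),("board",.040,{"scene":(370,225),"side":(245,310)}[n])]:
        print(nm,P[v,u])
        m=(abs(P[...,2]-zt)<.007)&(d>0)&(np.hypot(P[...,0]-P[v,u,0],P[...,1]-P[v,u,1])<.28)
        mm=cv2.morphologyEx(m.astype(np.uint8),cv2.MORPH_OPEN,np.ones((3,3)))
        nl,L,st,_=cv2.connectedComponentsWithStats(mm)
        print("z med",np.median(P[...,2][mm>0]))
        big=1+np.argmax(st[1:,4]); q=P[L==big][:,:2]
        r=cv2.minAreaRect((q*1000).astype(np.float32)); print(nm,r,len(q))
        o=im.copy(); o[L==big]=(255,0,0); cv2.imwrite(f"pics/m_{n}_{nm}.png",o[:,:,::-1])
E
python3 -c "
import cv2,numpy as np
a=[cv2.imread(f'pics/m_{n}_{b}.png') for n in ('scene','side') for b in ('carrier','board')]
cv2.imwrite('pics/m_all.png',cv2.resize(np.vstack([np.hstack(a[:2]),np.hstack(a[2:])]),(800,600)))"
```

```text
scene g1 [0.4355 0.2133 0.1109] 0.0014 0.0009 318
scene g2 [0.4493 0.3223 0.111 ] 0.0015 0.0009 317
scene g3 [0.5447 0.1995 0.1109] 0.0014 0.0009 335
scene f1 [ 0.4982 -0.2494  0.0806] 0.0012 0.0008 360
scene f2 [ 0.6084 -0.1804  0.0808] 0.0012 0.0008 359
scene f3 [ 0.5669 -0.3599  0.0807] 0.0011 0.0007 361
knob [0.51244457 0.11969501 0.11647084] 0.0014393751439277097 0.0008794441128233202
carrier [ 0.53182481 -0.30061051  0.06216853]
z med 0.06343888359848643
carrier ((542.905517578125, -259.5474853515625), (297.1056823730469, 206.467041015625), 77.02942657470703) 15238
board [0.52204977 0.10255478 0.0653423 ]
z med 0.039158645055814734
board ((493.1898193359375, 225.4117889404297), (293.8850402832031, 221.47486877441406), 82.8592529296875) 5211
side g1 [0.4336 0.2131 0.1115] 0.0011 0.0007 355
side g2 [0.4472 0.3221 0.1114] 0.0011 0.0007 360
side g3 [0.5425 0.199  0.1112] 0.0012 0.0007 352
side f1 [ 0.4959 -0.25    0.0809] 0.0015 0.0009 288
side f2 [ 0.6062 -0.181   0.081 ] 0.0016 0.0009 255
side f3 [ 0.5644 -0.3605  0.0811] 0.0016 0.0009 260
knob [0.51032585 0.12004181 0.11702969] 0.0013062386171182878 0.0008974500549503717
carrier [ 0.5704397  -0.22679166  0.06241702]
z med 0.06354660673728241
carrier ((539.661865234375, -260.6749267578125), (301.4151916503906, 207.3203887939453), 76.8880615234375) 4030
board [0.45528426 0.23042944 0.04570431]
z med 0.03952998838071908
board ((489.2691345214844, 226.57586669921875), (290.3700256347656, 223.82374572753906), 82.86804962158203) 7571
```

View pics/m_all.png

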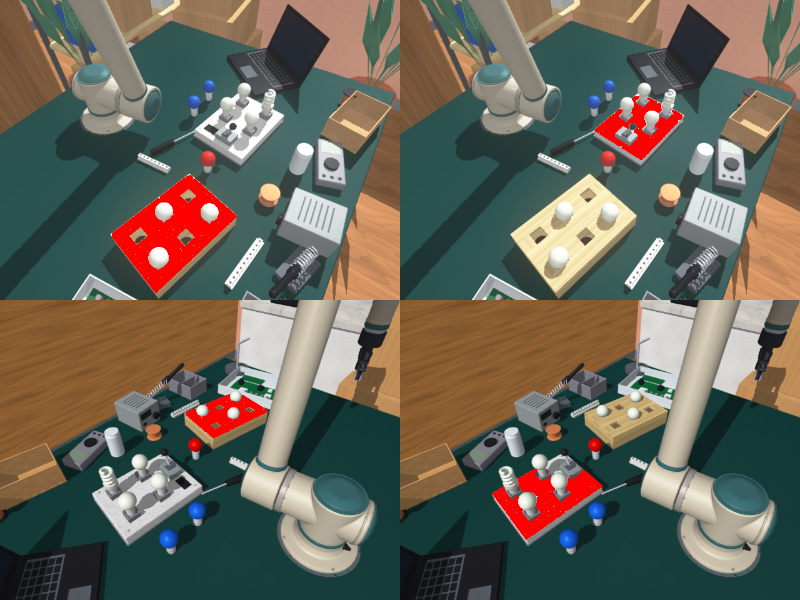

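```bash
cat >> h.py <<'E'
from rig import get_state
from scipy.spatial.transform import Rotation as Rot
def rot(s):
    w,x,y,z=s["ee_rot"]; return Rot.from_quat([x,y,z,w]).as_matrix()
def go(x,y,z,th=None):
    s=get_state();R=rot(s);d=np.array([x,y,z])-s["position"]
    print("t",round(s["clock"],2),"pos",s["position"].round(4),"w",round(s["width"],4),"F",np.round(s["contact_force"],1),"q6",round(s["qpos"][5],2))
    t=R.T@d; print("tool shift",t.round(4),"norm",round(np.linalg.norm(t),4))
    h=np.degrees(np.arctan2(R[1,0],R[0,0])); print("heading",round(h,2))
    if th is None: th=h
    a=np.radians(th);D=np.array([[np.cos(a),np.sin(a),0],[np.sin(a),-np.cos(a),0],[0,0,-1]])
    print("turn deg",np.degrees(Rot.from_matrix(R.T@D).as_rotvec()).round(2), "shift after turn",(D.T@d).round(4))
E
python3 -c "
from h import *
go(.548,.115,.24,-7.2)"
```

```text
t 0.15 pos [ 0.162  -0.5513  0.2306] w 0.0853 F [0.5 0.  0.4] q6 -0.12
tool shift [ 0.5582 -0.5305 -0.0085] norm 0.7701
heading 16.37
turn deg [-8.000e-02  1.000e-02  2.357e+01] shift after turn [ 0.2994 -0.7094 -0.0094]
```

Request:
{"api": "drive_tool", "payload": {
  "motion": "0 0 7.9 0 0 0 0; 0 0 7.9 0 0 0 0; 0 0 7.8 0 0 0 0; 0 0 0 0.023 -0.0545 -0.001 0; 0 0 0 0.023 -0.0545 -0.001 0; 0 0 0 0.023 -0.0545 -0.001 0; 0 0 0 0.023 -0.0545 -0.001 0; 0 0 0 0.023 -0.0545 -0.001 0; 0 0 0 0.023 -0.0545 -0.001 0; 0 0 0 0.023 -0.0545 -0.001 0; 0 0 0 0.023 -0.0545 -0.001 0; 0 0 0 0.023 -0.0545 -0.001 0",
  "newtons": 30
}}

```text
clock: 1.65
position: [0.4425, -0.0847, 0.2383]
ee_rot: [-0.002, 0.997, -0.075, 0.001]
contact_force: [0.5, -1.3, -0.3]
width: 0.0001
```

```bash
python3 -c "
from h import *
go(.548,.115,.24,-7.2)"
```

```text
t 1.65 pos [ 0.4425 -0.0847  0.2383] w 0.0001 F [ 0.5 -1.3 -0.3] q6 1.37
tool shift [ 0.0744 -0.2133 -0.0007] norm 0.2259
heading -8.61
turn deg [-0.24 -0.08 -1.41] shift after turn [ 0.0796 -0.2114 -0.0017]
```

Request:
{"api": "drive_tool", "payload": {
  "motion": "-0.2 0 -1.4 0.019 -0.0533 0 0; 0 0 0 0.019 -0.0533 0 0; 0 0 0 0.019 -0.0533 0 0; 0 0 0 0.019 -0.0533 0 0; 0 0 0 0 0 0 0; 0 0 0 0 0 0 0"
}}

```text
clock: 2.4
position: [0.5488, 0.1276, 0.237]
ee_rot: [0.0, 0.998, -0.059, 0.0]
contact_force: [-1.2, -0.1, 0.2]
width: 0.0001
```

```bash
python3 -c "
from h import *
go(.548,.115,.106,-7.2)"
```

```text
t 2.4 pos [0.5488 0.1276 0.237 ] w 0.0001 F [-1.2 -0.1  0.2] q6 1.79
tool shift [0.0006 0.0125 0.131 ] norm 0.1316
heading -6.75
turn deg [ 0.05 -0.05  0.45] shift after turn [0.0008 0.0126 0.131 ]
```

Request:
{"api": "drive_tool", "payload": {
  "motion": "0 0 0.5 0.002 0.0125 0 0; 0 0 0 0 0 0.05 0; 0 0 0 0 0 0.05 0; 0 0 0 0 0 0.031 0; 0 0 0 0 0 0 0; 0 0 0 0 0 0 0"
}}

```text
clock: 3.15
position: [0.5496, 0.1026, 0.1067]
ee_rot: [0.002, 0.998, -0.07, 0.003]
contact_force: [0.2, -0.2, 0.4]
width: -0.0001
```

```bash
python3 -c "
from h import *
go(.4836,.1232,.106,-7.2)
from rig import get_image
im,d=get_image('scene'); cv2.imwrite('pics/s1.png',cv2.resize(im[100:280,270:510,::-1],None,fx=3,fy=3))"
```

```text
t 3.15 pos [0.5496 0.1026 0.1067] w -0.0001 F [ 0.2 -0.2  0.4] q6 1.78
tool shift [-0.0682 -0.0113  0.0001] norm 0.0691
heading -7.98
turn deg [ 0.22 -0.41 -0.78] shift after turn [-0.068  -0.0122  0.0007]
```

View pics/s1.png

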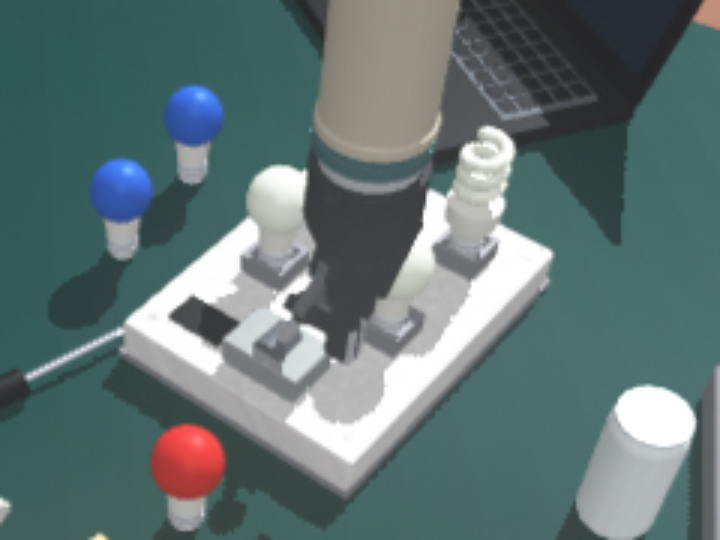

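The closed fingers stand on the +x side of the knob (crop about (340,340)), 12 mm off the line in y. I correct that before pushing.

Request:
{"api": "drive_tool", "payload": {
  "motion": "0 0 -0.8 0 -0.012 0 0; 0 0 0 0 0 0 0; 0 0 0 0 0 0 0"
}}

```text
clock: 3.58
position: [0.5535, 0.1156, 0.1102]
ee_rot: [0.002, 0.998, -0.062, 0.007]
contact_force: [-0.2, 0.1, -0.2]
width: 0.0
```

```bash
python3 -c "
from h import *
go(.4836,.1232,.106,-7.2)"
```

```text
t 3.58 pos [0.5535 0.1156 0.1102] w 0.0 F [-0.2  0.1 -0.2] q6 1.78
tool shift [-0.0703  0.001   0.0032] norm 0.0704
heading -7.1
turn deg [ 0.15 -0.78  0.1 ] shift after turn [-0.0703  0.0012  0.0042]
```

Request:
{"api": "drive_tool", "payload": {
  "motion": "0.1 -0.8 0.1 -0.01 0 0.004 0; 0 0 0 -0.01 0 0 0; 0 0 0 -0.01 0 0 0; 0 0 0 -0.01 0 0 0; 0 0 0 -0.01 0 0 0; 0 0 0 -0.008 0 0 0; 0 0 0 -0.004 0 0 0; 0 0 0 0 0 0 0"
}}

```text
clock: 4.58
position: [0.4878, 0.124, 0.1063]
ee_rot: [0.0, 0.998, -0.062, 0.001]
contact_force: [0.5, -0.1, -0.2]
width: 0.0002
```

```bash
python3 -c "
from h import *
go(.4836,.1232,.106,-7.2)
from rig import get_image
im,d=get_image('scene'); cv2.imwrite('pics/s2.png',cv2.resize(im[100:280,270:510,::-1],None,fx=3,fy=3))"
```

```text
t 4.58 pos [0.4878 0.124  0.1063] w 0.0002 F [ 0.5 -0.1 -0.2] q6 1.81
tool shift [-0.0041  0.0013  0.0003] norm 0.0043
heading -7.17
turn deg [ 0.03 -0.06  0.03] shift after turn [-0.0041  0.0013  0.0003]
```

View pics/s2.png

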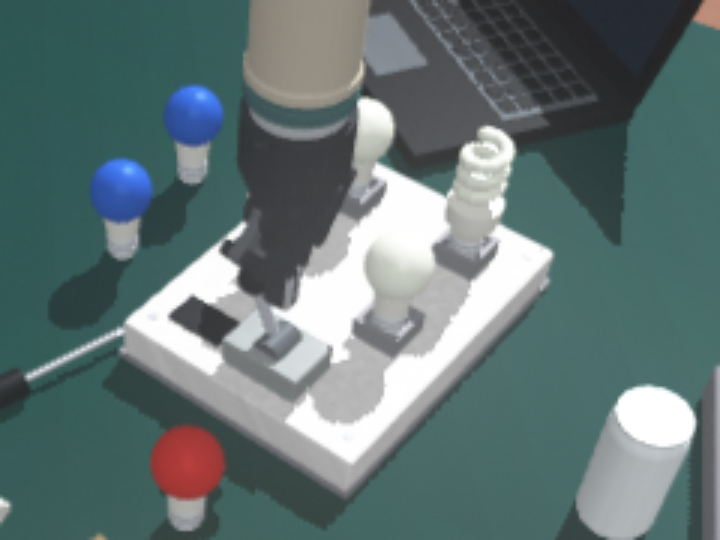

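The lever, base at crop (275,340), now leans to the robot side, with its knob at about (257,280). I nudge it further while watching the force.

Request:
{"api": "drive_tool", "payload": {
  "motion": "0 0 0 -0.002 0 0 0; 0 0 0 -0.002 0 0 0; 0 0 0 -0.002 0 0 0; 0 0 0 0 0 0 0"
}}

```text
clock: 5.12
position: [0.4838, 0.1245, 0.1062]
ee_rot: [0.0, 0.998, -0.063, 0.002]
contact_force: [1.5, -0.4, -1.4]
width: -0.0001
```

```bash
python3 -c "
from h import *
go(.4836,.1232,.106,-7.2)"
```

```text
t 5.12 pos [0.4838 0.1245 0.1062] w -0.0001 F [ 1.5 -0.4 -1.4] q6 1.81
tool shift [-0.0001  0.0013  0.0002] norm 0.0013
heading -7.17
turn deg [ 0.03 -0.25  0.03] shift after turn [-0.0001  0.0013  0.0002]
```

Request:
{"api": "drive_tool", "payload": {
  "motion": "0 0 0 -0.002 0 0 0; 0 0 0 -0.002 0 0 0; 0 0 0 0 0 0 0"
}}

```text
clock: 5.5
position: [0.484, 0.1246, 0.1067]
ee_rot: [0.0, 0.998, -0.062, 0.006]
contact_force: [2.4, -0.8, -1.0]
width: 0.0004
```

```bash
python3 -c "
from h import *
go(.4836,.1232,.106,-7.2)
from rig import get_image
for n in ['scene','side']:
  im,d=get_image(n);P=cloud(n,d)
  m=(np.hypot(P[...,0]-.46,P[...,1]-.126)<.05)&(P[...,2]>.09)&(P[...,2]<.135)
  np.savez(f'pics/k_{n}.npz',im=im,d=d)
  y,x=np.nonzero(m); print(n,x.min(),x.max(),y.min(),y.max())
  cv2.imwrite(f'pics/k_{n}.png',cv2.resize(im[y.min()-20:y.max()+40,x.min()-20:x.max()+20,::-1],None,fx=5,fy=5,interpolation=2)[:600,:800])
"
```

```text
t 5.5 pos [0.484  0.1246 0.1067] w 0.0004 F [ 2.4 -0.8 -1. ] q6 1.81
tool shift [-0.0002  0.0014  0.0007] norm 0.0016
heading -7.16
turn deg [-0.   -0.74  0.04] shift after turn [-0.0002  0.0014  0.0007]
scene 348 368 189 204
side 263 284 243 263
```

View pics/k_side.png

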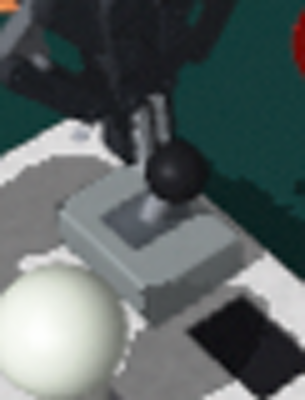

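The side crop shows the knob at (177,170), leaning to the robot side. I fit the ball to get the angle.

```bash
python3 -c "
from h import *
for n in ['side','scene']:
  z=np.load(f'pics/k_{n}.npz');im=z['im'];P=cloud(n,z['d'])
  m=(np.hypot(P[...,0]-.458,P[...,1]-.126)<.022)&(P[...,2]>.1)&(im.max(-1)<75)
  s=P[m];x,e,md=sph(s,.013);print(n,x,e,md,m.sum())
  dx=(x[:2]-[.4886,.1226])@[.992,-.1255];print(dx,'joint',.5+np.arctan2(dx,x[2]-.062))
"
```

```text
side [0.45825598 0.12804239 0.21527626] 0.04844589278718438 0.03856491705551159 1091
-0.030784291274673487 joint 0.3017950738940155
scene [0.46658334 0.11421199 0.13268397] 0.053645869550250636 0.003908115916438805 57
-0.020787829225065845 joint 0.21396903388738836
```

```bash
python3 -c "
from h import *
for n in ['side','scene']:
  z=np.load(f'pics/k_{n}.npz');im=z['im'];P=cloud(n,z['d'])
  m=(np.hypot(P[...,0]-.458,P[...,1]-.126)<.020)&(P[...,2]>.1)&(P[...,2]<.135)&(im.max(-1)<75)
  s=P[m];x,e,md=sph(s,.013);print(n,x,e,md,m.sum())
  dx=(x[:2]-[.4886,.1226])@[.992,-.1255];print(dx,'joint',.5+np.arctan2(dx,x[2]-.062))
"
```

```text
side [0.45935856 0.12638985 0.11449117] 0.0020324761110653883 0.0007216036988138188 141
-0.02948313666536662 joint -0.011764814153551573
scene [0.46109306 0.12669214 0.11414994] 0.0012444979244410782 0.0007404285134436691 42
-0.027800447507380994 joint 0.010234587405799689
```

The switch reads off: joint about 0.00 from both cameras. I back off, rise, turn and go to the first lamp.

Request:
{"api": "drive_tool", "payload": {
  "motion": "0 0.7 0 0.012 0 0 0; 0 0 0 0.005 0 -0.03 0; 0 0 0 0 0 -0.055 0; 0 0 0 0 0 -0.055 100; 0 0 -10.5 0 0 0 100; 0 0 -10.5 0 0 0 100; 0 0 -10.5 0 0 0 100; 0 0 -10.5 0 0 0 100; 0 0 0 0 0 0 100; 0 0 0 0 0 0 100"
}}

```text
clock: 6.85
position: [0.4929, 0.1232, 0.2501]
ee_rot: [0.002, 0.952, 0.306, 0.004]
contact_force: [-0.2, 0.1, -0.1]
width: 0.0858
```

```bash
python3 -c "
from h import *
go(.4346,.2132,.235,35)"
```

```text
t 6.85 pos [0.4929 0.1232 0.2501] w 0.0858 F [-0.2  0.1 -0.1] q6 1.06
tool shift [ 0.005  -0.1072  0.0144] norm 0.1083
heading 35.64
turn deg [ 0.39 -0.31  0.64] shift after turn [ 0.0039 -0.1072  0.0151]
```

Request:
{"api": "drive_tool", "payload": {
  "motion": "0.4 -0.3 0.6 0.002 -0.036 0.005 100; 0 0 0 0.001 -0.036 0.005 100; 0 0 0 0.001 -0.035 0.005 100; 0 0 0 0 0 0 100; 0 0 0 0 0 0 100; 0 0 0 0 0 0 100"
}}

```text
clock: 7.6
position: [0.4341, 0.2141, 0.2341]
ee_rot: [0.0, 0.956, 0.295, -0.001]
contact_force: [-0.3, -0.8, 0.3]
width: 0.0852
```

```bash
python3 -c "
from h import *
go(.4346,.2132,.098,35)"
```

```text
t 7.6 pos [0.4341 0.2141 0.2341] w 0.0852 F [-0.3 -0.8  0.3] q6 1.29
tool shift [1.000e-04 1.100e-03 1.361e-01] norm 0.1361
heading 34.29
turn deg [-0.01  0.09 -0.71] shift after turn [-1.000e-04  1.100e-03  1.361e-01]
```

Request:
{"api": "drive_tool", "payload": {
  "motion": "0 0 0 0 0.001 0.05 100; 0 0 0 0 0 0.05 100; 0 0 0 0 0 0.03 100; 0 0 0 0 0 0.006 100; 0 0 0 0 0 0 100"
}}

```text
clock: 8.22
position: [0.4407, 0.2109, 0.0973]
ee_rot: [0.001, 0.957, 0.291, 0.003]
contact_force: [-0.4, 0.4, 0.2]
width: 0.0853
```

```bash
python3 -c "
from h import *
go(.4346,.2132,.098,35)
from rig import get_image
im,d=get_image('side'); cv2.imwrite('pics/g1.png',cv2.resize(im[190:400,140:420,::-1],None,fx=2.8,fy=2.8))"
```

```text
t 8.22 pos [0.4407 0.2109 0.0973] w 0.0853 F [-0.4  0.4  0.2] q6 1.29
tool shift [-0.0038 -0.0053 -0.0008] norm 0.0066
heading 33.85
turn deg [ 0.2  -0.35 -1.15] shift after turn [-0.0037 -0.0054 -0.0007]
```

View pics/g1.png

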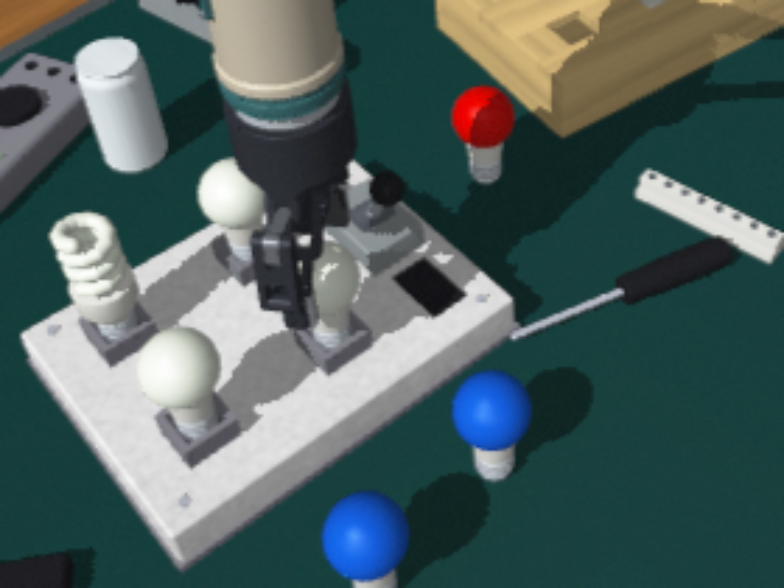

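The fingers straddle the ball at crop (335,280). The lever, knob (387,188), still leans to the robot. I correct the 6 mm drift before closing.

Request:
{"api": "drive_tool", "payload": {
  "motion": "0.2 -0.3 -1.1 -0.0037 -0.0054 0 100; 0 0 0 0 0 0 100"
}}

```text
clock: 8.52
position: [0.4362, 0.214, 0.0999]
ee_rot: [-0.0, 0.954, 0.301, 0.003]
contact_force: [0.4, 1.6, -0.3]
width: 0.0852
```

```bash
python3 -c "
from h import *
go(.4346,.2132,.098,35)"
```

```text
t 8.53 pos [0.4362 0.214  0.0999] w 0.0852 F [ 0.4  1.6 -0.3] q6 1.27
tool shift [-0.0018 -0.0003  0.0019] norm 0.0026
heading 35.01
turn deg [ 0.07 -0.33  0.01] shift after turn [-0.0018 -0.0003  0.0019]
```

Request:
{"api": "drive_tool", "payload": {
  "motion": "0 -0.3 0 -0.0015 0 0.002 50; 0 0 0 0 0 0 30; 0 0 0 0 0 0 30; 0 0 0 0 0 0 30; 0 0 0 0 0 0 30; 0 0 0 0 0 0 30",
  "newtons": 30
}}

```text
clock: 9.28
position: [0.4356, 0.2136, 0.0992]
ee_rot: [0.001, 0.954, 0.301, 0.002]
contact_force: [-1.1, 0.0, 1.5]
width: 0.0503
```

```bash
python3 -c "
from h import *
go(.4346,.2132,.25,35)"
```

```text
t 9.28 pos [0.4356 0.2136 0.0992] w 0.0503 F [-1.1  0.   1.5] q6 1.27
tool shift [-6.000e-04  1.000e-04 -1.508e-01] norm 0.1508
heading 35.04
turn deg [ 0.13 -0.17  0.04] shift after turn [-0.001  -0.0003 -0.1508]
```

Request:
{"api": "drive_tool", "payload": {
  "motion": "0 0 0 0 0 -0.006 30; 0 0 0 0 0 -0.008 30; 0 0 0 0 0 -0.01 30; 0 0 0 0 0 -0.03 30; 0 0 0 0 0 -0.05 30; 0 0 0 0 0 -0.05 30; 0 0 0 0 0 0 30; 0 0 0 0 0 0 30"
}}

```text
clock: 10.28
position: [0.4343, 0.2133, 0.2604]
ee_rot: [0.001, 0.954, 0.301, 0.002]
contact_force: [-0.3, -0.6, -1.1]
width: 0.0504
```

```bash
python3 -c "
from h import *
go(.5177,-.1601,.25,35)
from rig import get_image
im,d=get_image('side'); cv2.imwrite('pics/g1b.png',cv2.resize(im[100:400,140:500,::-1],None,fx=2,fy=2))
P=cloud('side',d);m=(np.linalg.norm(P-(get_state()['position']+[0,0,.01]),axis=-1)<.04)&(im.min(-1)>120)&(d>0)
print(m.sum(),sph(P[m]))"
```

```text
t 10.28 pos [0.4343 0.2133 0.2604] w 0.0504 F [-0.3 -0.6 -1.1] q6 1.27
tool shift [-0.1462  0.3536  0.0107] norm 0.3828
heading 35.04
turn deg [ 0.13 -0.18  0.04] shift after turn [-0.1459  0.3537  0.0104]
424 (array([0.43242455, 0.21274228, 0.27093662]), np.float64(0.003933481619827142), np.float64(0.0012906437012700014))
```

View pics/g1b.png

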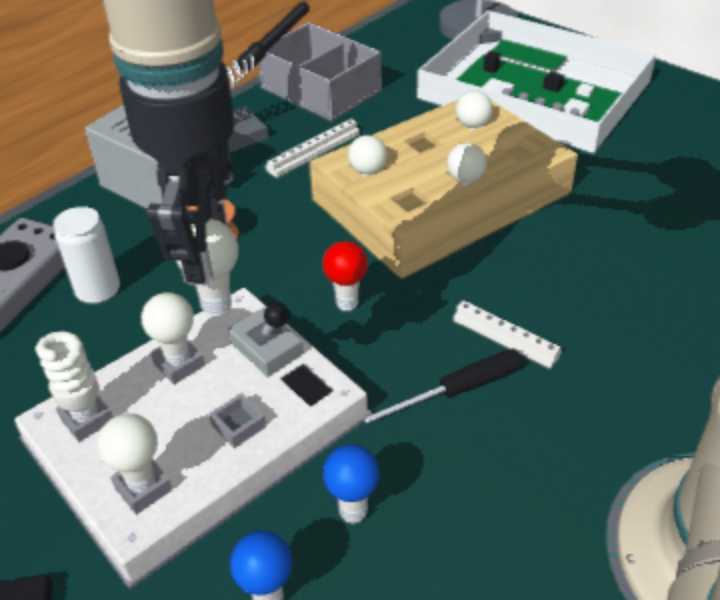

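The lamp hangs upright at crop (212,265), with its socket empty at (238,418). Next is the near-left well.

Request:
{"api": "drive_tool", "payload": {
  "motion": "0 0 0 -0.0091 0.0221 0 30; 0 0 0 -0.0183 0.0442 0 30; 0 0 0 -0.0183 0.0442 0 30; 0 0 0 -0.0183 0.0442 0 30; 0 0 0 -0.0183 0.0442 0 30; 0 0 0 -0.0183 0.0442 0 30; 0 0 0 -0.0183 0.0442 0 30; 0 0 0 -0.0183 0.0442 0 30; 0 0 0 -0.0091 0.0221 0 30; 0 0 0 0 0 0 30; 0 0 0 0 0 0 30; 0 0 0 0 0 0 30"
}}

```text
clock: 11.82
position: [0.5124, -0.1677, 0.2421]
ee_rot: [-0.009, 0.953, 0.302, -0.011]
contact_force: [1.0, 0.1, -1.3]
width: 0.0503
```

```bash
python3 -c "
from h import *
go(.5177,-.1601,.25,35)"
```

```text
t 11.82 pos [ 0.5124 -0.1677  0.2421] w 0.0503 F [ 1.   0.1 -1.3] q6 0.51
tool shift [ 0.0086 -0.0033 -0.008 ] norm 0.0122
heading 35.22
turn deg [-1.35  0.93  0.21] shift after turn [ 0.0087 -0.0032 -0.0079]
```

Request:
{"api": "drive_tool", "payload": {
  "motion": "-1.3 0.9 0.2 0.0087 -0.0032 0 30; 0 0 0 0 0 0.03 30; 0 0 0 0 0 0.03 30; 0 0 0 0 0 0.025 30; 0 0 0 0 0 0 30; 0 0 0 0 0 0 30"
}}

```text
clock: 12.58
position: [0.5197, -0.1526, 0.1586]
ee_rot: [0.002, 0.953, 0.304, 0.005]
contact_force: [0.3, -0.4, -0.7]
width: 0.0502
```

```bash
python3 -c "
from h import *
go(.5177,-.1601,.15,35)"
```

```text
t 12.57 pos [ 0.5197 -0.1526  0.1586] w 0.0502 F [ 0.3 -0.4 -0.7] q6 0.54
tool shift [-0.006   0.0049  0.0086] norm 0.0116
heading 35.37
turn deg [ 0.4  -0.46  0.37] shift after turn [-0.0059  0.005   0.0086]
```

Request:
{"api": "drive_tool", "payload": {
  "motion": "0.4 -0.4 0.4 -0.005 0.0045 0.008 30; 0 0 0 0 0 0 30; 0 0 0 0 0 0 30"
}}

```text
clock: 12.95
position: [0.5198, -0.1601, 0.1527]
ee_rot: [0.001, 0.954, 0.3, 0.002]
contact_force: [0.7, 0.6, -0.3]
width: 0.0503
```

```bash
python3 -c "
from h import *
go(.5177,-.1601,.069,35)
from rig import get_image
im,d=get_image('scene'); cv2.imwrite('pics/p1.png',cv2.resize(im[220:460,150:420,::-1],None,fx=2.5,fy=2.5))"
```

```text
t 12.95 pos [ 0.5198 -0.1601  0.1527] w 0.0503 F [ 0.7  0.6 -0.3] q6 0.53
tool shift [-0.002  -0.0015  0.0837] norm 0.0837
heading 34.96
turn deg [ 0.24 -0.19 -0.04] shift after turn [-0.0017 -0.0012  0.0837]
```

View pics/p1.png

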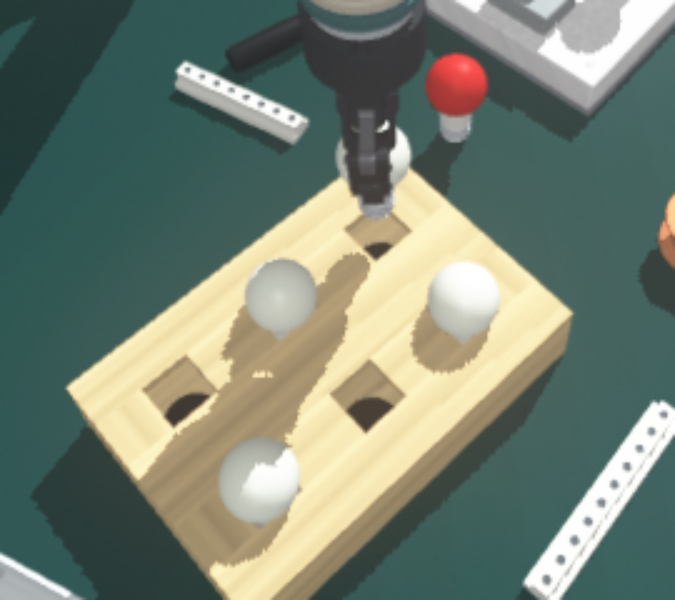

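The cap at crop (375,205) is over the near well at (378,233). I lower it in stages.

Request:
{"api": "drive_tool", "payload": {
  "motion": "0.2 -0.2 0 -0.0017 -0.0012 0 30; 0 0 0 0 0 0.012 30; 0 0 0 0 0 0.012 30; 0 0 0 0 0 0.012 30; 0 0 0 0 0 0 30"
}}

```text
clock: 13.62
position: [0.5168, -0.1599, 0.1134]
ee_rot: [-0.0, 0.954, 0.3, -0.001]
contact_force: [0.6, -0.5, -2.1]
width: 0.05
```

```bash
python3 -c "
from h import *
go(.5177,-.1601,.069,35)"
```

```text
t 13.62 pos [ 0.5168 -0.1599  0.1134] w 0.05 F [ 0.6 -0.5 -2.1] q6 0.53
tool shift [0.0007 0.0008 0.0444] norm 0.0444
heading 34.94
turn deg [-0.07  0.08 -0.06] shift after turn [0.0006 0.0007 0.0444]
```

Request:
{"api": "drive_tool", "payload": {
  "motion": "0 0 0 0.0006 0.0007 0.01 30; 0 0 0 0 0 0.012 30; 0 0 0 0 0 0.01 30; 0 0 0 0 0 0.005 30; 0 0 0 0 0 0 30; 0 0 0 0 0 0 30"
}}

```text
clock: 14.38
position: [0.5181, -0.1602, 0.0738]
ee_rot: [-0.0, 0.954, 0.3, -0.001]
contact_force: [0.3, -0.2, -0.5]
width: 0.0506
```

```bash
python3 -c "
from h import *
go(.5177,-.1601,.069,35)"
```

```text
t 14.38 pos [ 0.5181 -0.1602  0.0738] w 0.0506 F [ 0.3 -0.2 -0.5] q6 0.53
tool shift [-0.0002 -0.0003  0.0048] norm 0.0048
heading 34.95
turn deg [-0.05  0.07 -0.05] shift after turn [-0.0002 -0.0003  0.0048]
```

Request:
{"api": "drive_tool", "payload": {
  "motion": "0 0 0 0 0 0.003 30; 0 0 0 0 0 0.001 30; 0 0 0 0 0 0.001 30; 0 0 0 0 0 0 30"
}}

```text
clock: 14.88
position: [0.5188, -0.1604, 0.0695]
ee_rot: [0.0, 0.954, 0.3, 0.0]
contact_force: [-0.7, 0.2, -0.7]
width: 0.0504
```

```bash
python3 -c "
from h import *
go(.5177,-.1601,.069,35)"
```

```text
t 14.88 pos [ 0.5188 -0.1604  0.0695] w 0.0504 F [-0.7  0.2 -0.7] q6 0.53
tool shift [-0.0007 -0.0009  0.0005] norm 0.0013
heading 34.94
turn deg [ 0.04 -0.01 -0.06] shift after turn [-0.0007 -0.0009  0.0005]
```

Request:
{"api": "drive_tool", "payload": {
  "motion": "0 0 0 0 0 0.001 30; 0 0 0 0 0 0.001 30; 0 0 0 0 0 0 30"
}}

```text
clock: 15.25
position: [0.519, -0.1602, 0.069]
ee_rot: [0.001, 0.954, 0.3, 0.001]
contact_force: [-0.8, 0.6, 1.0]
width: 0.0501
```

```bash
python3 -c "
from h import *
go(.5177,-.1601,.069,35)"
```

```text
t 15.25 pos [ 0.519  -0.1602  0.069 ] w 0.0501 F [-0.8  0.6  1. ] q6 0.53
tool shift [-0.001  -0.0008  0.    ] norm 0.0013
heading 34.93
turn deg [ 0.08 -0.05 -0.07] shift after turn [-0.001  -0.0008  0.    ]
```

Contact is felt: Fz went from -0.7 to +1 N at the expected height. I release.

Request:
{"api": "drive_tool", "payload": {
  "motion": "0 0 0 0 0 0 66; 0 0 0 0 0 0 75; 0 0 0 0 0 0 85; 0 0 0 0 0 0 90; 0 0 0 0 0 0 90; 0 0 0 0 0 -0.02 90; 0 0 0 0 0 -0.05 100; 0 0 0 0 0 -0.05 100; 0 0 0 0 0 -0.04 100; 0 0 0 0 0 0 100"
}}

```text
clock: 16.5
position: [0.5186, -0.1603, 0.2323]
ee_rot: [0.0, 0.954, 0.3, -0.0]
contact_force: [-0.9, -1.0, 0.0]
width: 0.085
```

```bash
python3 -c "
from h import *
go(.5436,.1993,.235,35)
from rig import get_image
im,d=get_image('scene'); cv2.imwrite('pics/p1b.png',cv2.resize(im[220:460,150:420,::-1],None,fx=2.5,fy=2.5))"
```

```text
t 16.5 pos [ 0.5186 -0.1603  0.2323] w 0.085 F [-0.9 -1.   0. ] q6 0.53
tool shift [ 0.2264 -0.2805 -0.0028] norm 0.3605
heading 34.94
turn deg [-0.    0.03 -0.06] shift after turn [ 0.2267 -0.2803 -0.0027]
```

View pics/p1b.png

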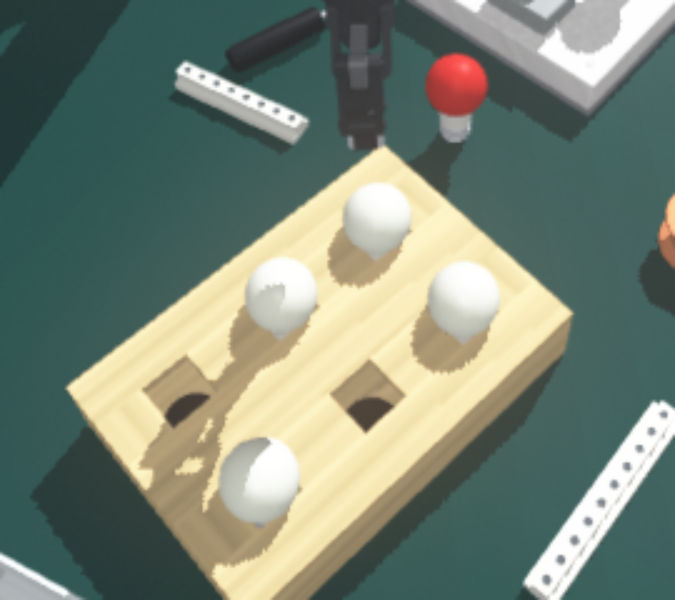

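The lamp is seated upright at crop (377,218). I fetch g3.

Request:
{"api": "drive_tool", "payload": {
  "motion": "0 0 0 0.0142 -0.0175 0 100; 0 0 0 0.0283 -0.035 0 100; 0 0 0 0.0283 -0.035 0 100; 0 0 0 0.0283 -0.035 0 100; 0 0 0 0.0283 -0.035 0 100; 0 0 0 0.0283 -0.035 0 100; 0 0 0 0.0283 -0.035 0 100; 0 0 0 0.0283 -0.035 0 100; 0 0 0 0.0142 -0.0175 0 100; 0 0 0 0 0 0 100; 0 0 0 0 0 0 100; 0 0 0 0 0 0 100"
}}

```text
clock: 18.05
position: [0.5335, 0.2076, 0.2095]
ee_rot: [-0.005, 0.954, 0.298, -0.02]
contact_force: [0.2, -0.3, -0.4]
width: 0.0852
```

```bash
python3 -c "
from h import *
go(.5436,.1993,.235,35)"
```

```text
t 18.05 pos [0.5335 0.2076 0.2095] w 0.0852 F [ 0.2 -0.3 -0.4] q6 1.21
tool shift [ 0.0027  0.012  -0.0259] norm 0.0286
heading 34.74
turn deg [-1.25  1.97 -0.28] shift after turn [ 0.0035  0.0126 -0.0255]
```

Request:
{"api": "drive_tool", "payload": {
  "motion": "-1.2 1.9 -0.3 0.0035 0.0126 0 100; 0 0 0 0 0 0 100; 0 0 0 0 0 0 100; 0 0 0 0 0 0 100"
}}

```text
clock: 18.55
position: [0.5434, 0.1963, 0.2091]
ee_rot: [-0.0, 0.954, 0.299, -0.001]
contact_force: [0.1, 0.1, -0.5]
width: 0.0855
```

```bash
python3 -c "
from h import *
go(.5436,.1993,.098,35)"
```

```text
t 18.55 pos [0.5434 0.1963 0.2091] w 0.0855 F [ 0.1  0.1 -0.5] q6 1.19
tool shift [ 0.002  -0.0022  0.1111] norm 0.1111
heading 34.78
turn deg [-0.06  0.11 -0.22] shift after turn [ 0.0018 -0.0023  0.1111]
```

Request:
{"api": "drive_tool", "payload": {
  "motion": "0 0 -0.2 0.002 -0.002 0.015 100; 0 0 0 0 0 0.03 100; 0 0 0 0 0 0.03 100; 0 0 0 0 0 0.025 100; 0 0 0 0 0 0.01 100; 0 0 0 0 0 0 100; 0 0 0 0 0 0 100"
}}

```text
clock: 19.42
position: [0.5431, 0.201, 0.0929]
ee_rot: [-0.001, 0.954, 0.301, -0.002]
contact_force: [0.6, -0.1, 0.3]
width: 0.0853
```

```bash
python3 -c "
from h import *
go(.5436,.1993,.099,35)"
```

```text
t 19.43 pos [0.5431 0.201  0.0929] w 0.0853 F [ 0.6 -0.1  0.3] q6 1.19
tool shift [-0.0005  0.0017 -0.0061] norm 0.0064
heading 35.08
turn deg [-0.15  0.17  0.08] shift after turn [-0.0005  0.0017 -0.0061]
```

Request:
{"api": "drive_tool", "payload": {
  "motion": "-0.1 0.1 0 -0.0005 0.0017 -0.006 100; 0 0 0 0 0 0 100; 0 0 0 0 0 0 50; 0 0 0 0 0 0 30; 0 0 0 0 0 0 30; 0 0 0 0 0 0 30; 0 0 0 0 0 0 30"
}}

```text
clock: 20.3
position: [0.5456, 0.1996, 0.1025]
ee_rot: [0.0, 0.954, 0.301, 0.003]
contact_force: [0.2, 0.5, 2.2]
width: 0.05
```

```bash
python3 -c "
from h import *
go(.5436,.1993,.099,35)"
```

```text
t 20.3 pos [0.5456 0.1996 0.1025] w 0.05 F [0.2 0.5 2.2] q6 1.19
tool shift [-0.0018 -0.0009  0.0035] norm 0.004
heading 35.08
turn deg [ 0.09 -0.27  0.08] shift after turn [-0.0018 -0.0009  0.0035]
```

Request:
{"api": "drive_tool", "payload": {
  "motion": "0 0 0 0 0 -0.006 30; 0 0 0 0 0 -0.008 30; 0 0 0 0 0 -0.01 30; 0 0 0 0 0 -0.03 30; 0 0 0 0 0 -0.05 30; 0 0 0 0 0 -0.05 30; 0 0 0 0 0 0 30; 0 0 0 0 0 0 30"
}}

```text
clock: 21.3
position: [0.5441, 0.1992, 0.2632]
ee_rot: [0.0, 0.954, 0.301, 0.002]
contact_force: [0.6, -0.6, -0.5]
width: 0.0499
```

```bash
python3 -c "
from h import *
go(.5865,-.2705,.25,35)
from rig import get_image
im,d=get_image('side'); cv2.imwrite('pics/g3b.png',cv2.resize(im[100:400,140:500,::-1],None,fx=2,fy=2))"
```

```text
t 21.3 pos [0.5441 0.1992 0.2632] w 0.0499 F [ 0.6 -0.6 -0.5] q6 1.19
tool shift [-0.2353  0.4088  0.0128] norm 0.4718
heading 35.08
turn deg [ 0.07 -0.23  0.08] shift after turn [-0.2347  0.4091  0.0132]
```

View pics/g3b.png

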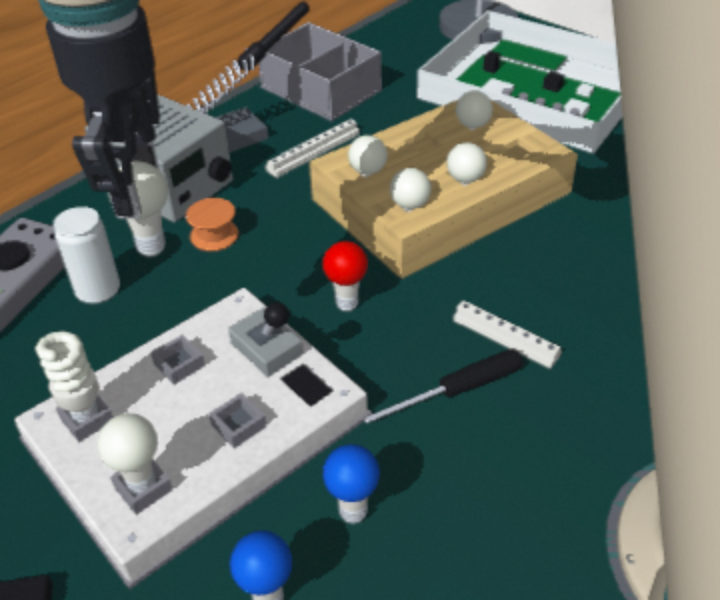

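The second lamp is in hand and upright at crop (148,205). The switch lever is unchanged.

Request:
{"api": "drive_tool", "payload": {
  "motion": "0 0 0 -0.0117 0.0205 -0.001 30; 0 0 0 -0.0235 0.0409 -0.001 30; 0 0 0 -0.0235 0.0409 -0.001 30; 0 0 0 -0.0235 0.0409 -0.001 30; 0 0 0 -0.0235 0.0409 -0.001 30; 0 0 0 -0.0235 0.0409 -0.001 30; 0 0 0 -0.0235 0.0409 -0.001 30; 0 0 0 -0.0235 0.0409 -0.001 30; 0 0 0 -0.0235 0.0409 -0.001 30; 0 0 0 -0.0235 0.0409 0 30; 0 0 0 -0.0117 0.0205 0 30; 0 0 0 0 0 0 30"
}}

```text
clock: 22.85
position: [0.5814, -0.2816, 0.2496]
ee_rot: [-0.011, 0.953, 0.303, -0.012]
contact_force: [-0.5, -0.3, -0.6]
width: 0.0502
```

```bash
python3 -c "
from h import *
go(.5865,-.2705,.25,35)"
```

```text
t 22.85 pos [ 0.5814 -0.2816  0.2496] w 0.0502 F [-0.5 -0.3 -0.6] q6 0.4
tool shift [ 0.0105 -0.0062 -0.0004] norm 0.0122
heading 35.25
turn deg [-1.57  0.93  0.24] shift after turn [ 0.0105 -0.0062 -0.0004]
```

Request:
{"api": "drive_tool", "payload": {
  "motion": "-1.5 0.9 0.2 0.0085 -0.005 0 30; 0 0 0 0 0 0 30; 0 0 0 0 0 0.02 30; 0 0 0 0 0 0.03 30; 0 0 0 0 0 0.02 30; 0 0 0 0 0 0.01 30; 0 0 0 0 0 0 30; 0 0 0 0 0 0 30"
}}

```text
clock: 23.85
position: [0.5856, -0.2625, 0.1685]
ee_rot: [-0.003, 0.952, 0.305, -0.0]
contact_force: [-0.6, -0.6, 0.7]
width: 0.05
```

```bash
python3 -c "
from h import *
go(.5865,-.2705,.155,35)"
```

```text
t 23.85 pos [ 0.5856 -0.2625  0.1685] w 0.05 F [-0.6 -0.6  0.7] q6 0.42
tool shift [-0.0039  0.0071  0.0135] norm 0.0157
heading 35.56
turn deg [-0.37 -0.07  0.56] shift after turn [-0.0038  0.007   0.0135]
```

Request:
{"api": "drive_tool", "payload": {
  "motion": "-0.3 0 0.5 -0.0035 0.0065 0.01 30; 0 0 0 0 0 0 30; 0 0 0 0 0 0 30"
}}

```text
clock: 24.22
position: [0.5874, -0.271, 0.1595]
ee_rot: [0.001, 0.954, 0.301, 0.001]
contact_force: [0.4, -0.3, -0.2]
width: 0.0505
```

```bash
python3 -c "
from h import *
go(.5865,-.2705,.155,35)
from rig import get_image
im,d=get_image('scene'); cv2.imwrite('pics/p2.png',cv2.resize(im[220:460,150:420,::-1],None,fx=2.5,fy=2.5))"
```

```text
t 24.23 pos [ 0.5874 -0.271   0.1595] w 0.0505 F [ 0.4 -0.3 -0.2] q6 0.42
tool shift [-0.0004 -0.0009  0.0045] norm 0.0046
heading 35.01
turn deg [ 0.12 -0.14  0.01] shift after turn [-0.0004 -0.0009  0.0045]
```

View pics/p2.png

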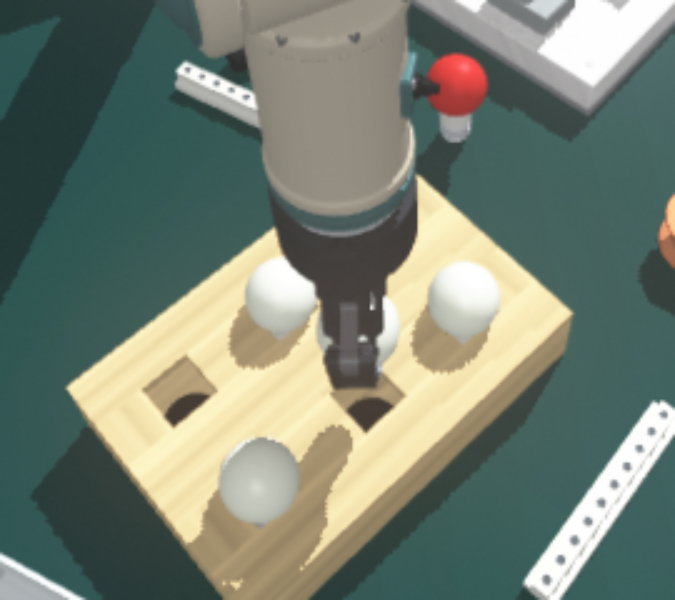

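The cap is over the middle well at crop (368,395). I lower it.

Request:
{"api": "drive_tool", "payload": {
  "motion": "0.1 -0.1 0 -0.0004 -0.0009 0.008 30; 0 0 0 0 0 0.012 30; 0 0 0 0 0 0.012 30; 0 0 0 0 0 0.01 30; 0 0 0 0 0 0 30; 0 0 0 0 0 0 30"
}}

```text
clock: 25.02
position: [0.5859, -0.2701, 0.1134]
ee_rot: [-0.001, 0.954, 0.301, -0.0]
contact_force: [0.4, 0.1, -0.5]
width: 0.0505
```

```bash
python3 -c "
from h import *
go(.5865,-.2705,.0725,35)"
```

```text
t 25.02 pos [ 0.5859 -0.2701  0.1134] w 0.0505 F [ 0.4  0.1 -0.5] q6 0.42
tool shift [0.0003 0.0008 0.0409] norm 0.0409
heading 35.02
turn deg [-0.1   0.02  0.02] shift after turn [0.0003 0.0007 0.0409]
```

Request:
{"api": "drive_tool", "payload": {
  "motion": "0 0 0 0.0003 0.0007 0.01 30; 0 0 0 0 0 0.011 30; 0 0 0 0 0 0.008 30; 0 0 0 0 0 0.004 30; 0 0 0 0 0 0.001 30; 0 0 0 0 0 0 30"
}}

```text
clock: 25.78
position: [0.5869, -0.2707, 0.0774]
ee_rot: [-0.0, 0.954, 0.301, -0.0]
contact_force: [-0.3, 0.9, -0.2]
width: 0.0506
```

```bash
python3 -c "
from h import *
go(.5865,-.2705,.0725,35)"
```

```text
t 25.77 pos [ 0.5869 -0.2707  0.0774] w 0.0506 F [-0.3  0.9 -0.2] q6 0.42
tool shift [-0.0002 -0.0003  0.0049] norm 0.0049
heading 35.02
turn deg [-0.05  0.    0.02] shift after turn [-0.0002 -0.0003  0.0049]
```

Request:
{"api": "drive_tool", "payload": {
  "motion": "0 0 0 0 0 0.003 30; 0 0 0 0 0 0.001 30; 0 0 0 0 0 0.001 30; 0 0 0 0 0 0 30"
}}

```text
clock: 26.28
position: [0.5875, -0.2708, 0.0733]
ee_rot: [0.0, 0.954, 0.301, 0.001]
contact_force: [-0.2, 0.7, -0.2]
width: 0.0502
```

```bash
python3 -c "
from h import *
go(.5865,-.2705,.0725,35)"
```

```text
t 26.27 pos [ 0.5875 -0.2708  0.0733] w 0.0502 F [-0.2  0.7 -0.2] q6 0.42
tool shift [-0.0006 -0.0008  0.0008] norm 0.0013
heading 35.01
turn deg [ 0.04 -0.06  0.01] shift after turn [-0.0006 -0.0008  0.0008]
```

Request:
{"api": "drive_tool", "payload": {
  "motion": "0 0 0 0 0 0.001 30; 0 0 0 0 0 0.001 30; 0 0 0 0 0 0.001 30; 0 0 0 0 0 0 30"
}}

```text
clock: 26.78
position: [0.5881, -0.2705, 0.0724]
ee_rot: [0.001, 0.954, 0.301, 0.002]
contact_force: [-0.4, 0.7, 1.2]
width: 0.0504
```

```bash
python3 -c "
from h import *
go(.5865,-.2705,.0725,35)"
```

```text
t 26.77 pos [ 0.5881 -0.2705  0.0724] w 0.0504 F [-0.4  0.7  1.2] q6 0.42
tool shift [-0.0013 -0.0009 -0.0001] norm 0.0016
heading 35.01
turn deg [ 0.12 -0.14  0.01] shift after turn [-0.0013 -0.0009 -0.0001]
```

Seated at the expected height, with contact felt. I release it and rise.

Request:
{"api": "drive_tool", "payload": {
  "motion": "0 0 0 0 0 0 66; 0 0 0 0 0 0 75; 0 0 0 0 0 0 85; 0 0 0 0 0 0 90; 0 0 0 0 0 0 90; 0 0 0 0 0 -0.02 90; 0 0 0 0 0 -0.05 100; 0 0 0 0 0 -0.05 100; 0 0 0 0 0 -0.05 100; 0 0 0 0 0 0 100"
}}

```text
clock: 28.02
position: [0.5873, -0.2709, 0.245]
ee_rot: [-0.0, 0.954, 0.301, 0.0]
contact_force: [0.4, 0.9, -0.3]
width: 0.0854
```

```bash
python3 -c "
from h import *
go(.4483,.3222,.25,35)
from rig import get_image
im,d=get_image('scene'); cv2.imwrite('pics/p2b.png',cv2.resize(im[220:460,150:420,::-1],None,fx=2.5,fy=2.5))"
```

```text
t 28.02 pos [ 0.5873 -0.2709  0.245 ] w 0.0854 F [ 0.4  0.9 -0.3] q6 0.42
tool shift [ 0.2264 -0.5655 -0.0048] norm 0.6092
heading 35.01
turn deg [-0.01 -0.04  0.01] shift after turn [ 0.2263 -0.5656 -0.005 ]
```

View pics/p2b.png

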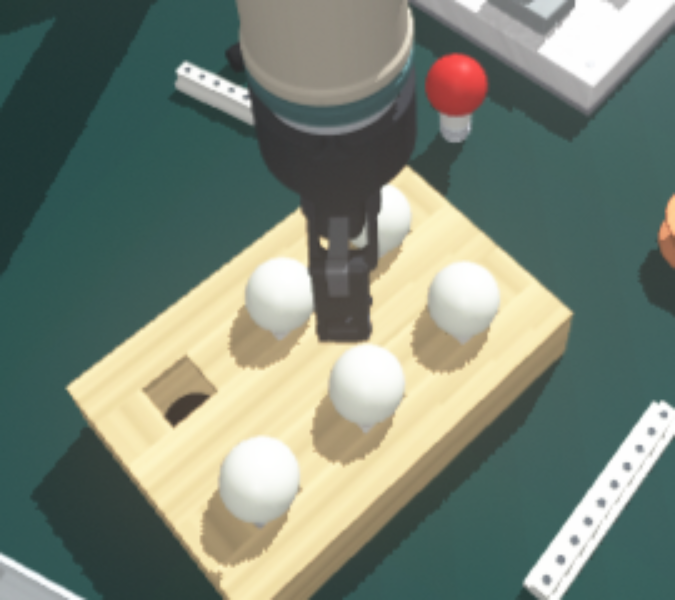

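The second lamp is seated at crop (367,385). I fetch the third.

Request:
{"api": "drive_tool", "payload": {
  "motion": "0 0 0 0.0103 -0.0257 -0.002 100; 0 0 0 0.0206 -0.0514 -0.002 100; 0 0 0 0.0206 -0.0514 -0.002 100; 0 0 0 0.0206 -0.0514 -0.002 100; 0 0 0 0.0206 -0.0514 -0.002 100; 0 0 0 0.0206 -0.0514 -0.002 100; 0 0 0 0.0206 -0.0514 -0.002 100; 0 0 0 0.0206 -0.0514 -0.002 100; 0 0 0 0.0206 -0.0514 -0.002 100; 0 0 0 0.0206 -0.0514 -0.002 100; 0 0 0 0.015 -0.04 0 100; 0 0 0 0 0 0 100"
}}

```text
clock: 29.58
position: [0.4301, 0.3103, 0.2517]
ee_rot: [-0.012, 0.953, 0.303, -0.019]
contact_force: [0.4, -0.1, -0.4]
width: 0.0854
```

```bash
python3 -c "
from h import *
go(.4483,.3222,.235,35)"
```

```text
t 29.57 pos [0.4301 0.3103 0.2517] w 0.0854 F [ 0.4 -0.1 -0.4] q6 1.42
tool shift [0.0222 0.0014 0.016 ] norm 0.0274
heading 35.26
turn deg [-1.94  1.61  0.23] shift after turn [0.0217 0.0007 0.0167]
```

Request:
{"api": "drive_tool", "payload": {
  "motion": "-1.9 1.6 0.2 0.02 0.0007 0 100; 0 0 0 0 0 0 100; 0 0 0 0 0 0 100; 0 0 0 0 0 0 100"
}}

```text
clock: 30.08
position: [0.4465, 0.3195, 0.249]
ee_rot: [0.002, 0.954, 0.3, -0.001]
contact_force: [-0.1, -0.1, 0.3]
width: 0.0853
```

```bash
python3 -c "
from h import *
go(.4483,.3222,.1,35)"
```

```text
t 30.07 pos [0.4465 0.3195 0.249 ] w 0.0853 F [-0.1 -0.1  0.3] q6 1.46
tool shift [ 0.0036 -0.0015  0.149 ] norm 0.149
heading 34.91
turn deg [ 0.12  0.2  -0.09] shift after turn [ 0.0031 -0.0012  0.149 ]
```

Request:
{"api": "drive_tool", "payload": {
  "motion": "0.1 0.2 0 0.003 -0.001 0.015 100; 0 0 0 0 0 0.03 100; 0 0 0 0 0 0.035 100; 0 0 0 0 0 0.03 100; 0 0 0 0 0 0.02 100; 0 0 0 0 0 0.01 100; 0 0 0 0 0 0 100; 0 0 0 0 0 0 100"
}}

```text
clock: 31.08
position: [0.4494, 0.3194, 0.1014]
ee_rot: [-0.0, 0.955, 0.297, 0.0]
contact_force: [1.0, 0.7, 1.4]
width: 0.0856
```

```bash
python3 -c "
from h import *
go(.4483,.3222,.1,35)"
```

```text
t 31.07 pos [0.4494 0.3194 0.1014] w 0.0856 F [1.  0.7 1.4] q6 1.46
tool shift [ 0.0007 -0.0029  0.0014] norm 0.0034
heading 34.59
turn deg [-0.   -0.01 -0.41] shift after turn [ 0.0007 -0.0029  0.0014]
```

Request:
{"api": "drive_tool", "payload": {
  "motion": "0 0 -0.4 0.0007 -0.0029 0.001 100; 0 0 0 0 0 0 100; 0 0 0 0 0 0 50; 0 0 0 0 0 0 30; 0 0 0 0 0 0 30; 0 0 0 0 0 0 30; 0 0 0 0 0 0 30"
}}

```text
clock: 31.95
position: [0.4496, 0.3233, 0.103]
ee_rot: [-0.001, 0.954, 0.301, 0.003]
contact_force: [-0.2, -0.6, 1.9]
width: 0.0504
```

```bash
python3 -c "
from h import *
go(.4483,.3222,.1,35)"
```

```text
t 31.95 pos [0.4496 0.3233 0.103 ] w 0.0504 F [-0.2 -0.6  1.9] q6 1.46
tool shift [-0.0017  0.0001  0.003 ] norm 0.0034
heading 35.04
turn deg [ 0.03 -0.31  0.04] shift after turn [-0.0017  0.0001  0.003 ]
```

Request:
{"api": "drive_tool", "payload": {
  "motion": "0 0 0 0 0 -0.006 30; 0 0 0 0 0 -0.008 30; 0 0 0 0 0 -0.01 30; 0 0 0 0 0 -0.03 30; 0 0 0 0 0 -0.05 30; 0 0 0 0 0 -0.05 30; 0 0 0 0 0 0 30; 0 0 0 0 0 0 30"
}}

```text
clock: 32.95
position: [0.4483, 0.3225, 0.264]
ee_rot: [-0.001, 0.954, 0.301, 0.003]
contact_force: [-0.5, -0.3, -1.2]
width: 0.0502
```

```bash
python3 -c "
from h import *
go(.4761,-.3393,.25,35)
from rig import get_image
im,d=get_image('side'); cv2.imwrite('pics/g2b.png',cv2.resize(im[100:400,140:500,::-1],None,fx=2,fy=2))"
```

```text
t 32.95 pos [0.4483 0.3225 0.264 ] w 0.0502 F [-0.5 -0.3 -1.2] q6 1.46
tool shift [-0.3572  0.5578  0.0124] norm 0.6625
heading 35.03
turn deg [ 0.03 -0.3   0.03] shift after turn [-0.3568  0.558   0.014 ]
```

View pics/g2b.png

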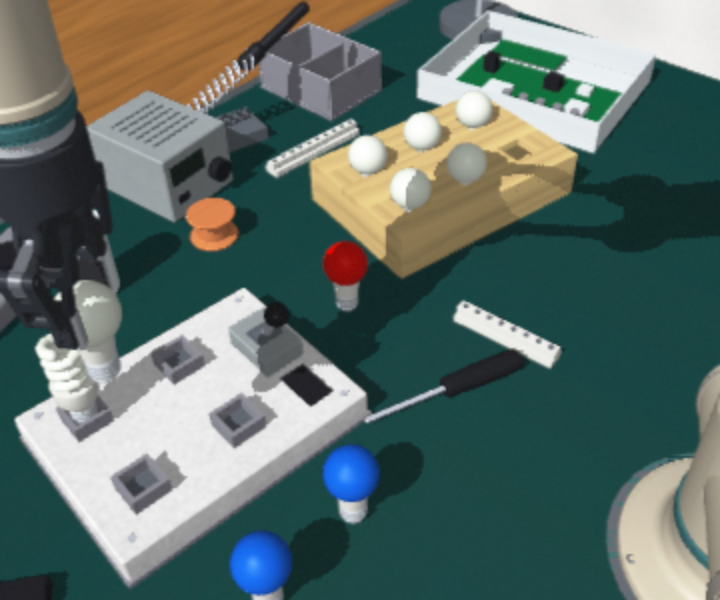

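The third lamp is held upright at crop (95,330); the spiral, at (68,375), is untouched.

Request:
{"api": "drive_tool", "payload": {
  "motion": "0 0 0 -0.0137 0.0215 -0.001 30; 0 0 0 -0.0275 0.0429 -0.001 30; 0 0 0 -0.0275 0.0429 -0.001 30; 0 0 0 -0.0275 0.0429 -0.001 30; 0 0 0 -0.0275 0.0429 -0.001 30; 0 0 0 -0.0275 0.0429 -0.001 30; 0 0 0 -0.0275 0.0429 -0.001 30; 0 0 0 -0.0275 0.0429 -0.001 30; 0 0 0 -0.0275 0.0429 -0.001 30; 0 0 0 -0.0275 0.0429 -0.001 30; 0 0 0 -0.0275 0.0429 -0.001 30; 0 0 0 -0.0137 0.0215 0 30"
}}

```text
clock: 34.5
position: [0.4657, -0.2519, 0.2558]
ee_rot: [-0.007, 0.953, 0.303, -0.011]
contact_force: [0.1, 0.8, -0.7]
width: 0.0501
```

```bash
python3 -c "
from h import *
go(.4761,-.3393,.25,35)"
```

```text
t 34.5 pos [ 0.4657 -0.2519  0.2558] w 0.0501 F [ 0.1  0.8 -0.7] q6 0.33
tool shift [-0.0419  0.0774  0.0048] norm 0.0882
heading 35.33
turn deg [-1.18  0.91  0.32] shift after turn [-0.0416  0.0776  0.0058]
```

Request:
{"api": "drive_tool", "payload": {
  "motion": "-1.1 0.9 0.3 -0.02 0.036 0 30; 0 0 0 -0.012 0.026 0 30; 0 0 0 -0.004 0.008 0 30; 0 0 0 0 0 0 30; 0 0 0 0 0 0 30; 0 0 0 0 0 0 30"
}}

```text
clock: 35.25
position: [0.4736, -0.3294, 0.2479]
ee_rot: [-0.007, 0.954, 0.3, -0.003]
contact_force: [-0.5, -0.1, 0.4]
width: 0.0504
```

```bash
python3 -c "
from h import *
go(.4761,-.3393,.158,35)"
```

```text
t 35.25 pos [ 0.4736 -0.3294  0.2479] w 0.0504 F [-0.5 -0.1  0.4] q6 0.23
tool shift [-0.0035  0.011   0.0898] norm 0.0905
heading 34.91
turn deg [-0.93  0.1  -0.09] shift after turn [-0.0037  0.0095  0.0899]
```

Request:
{"api": "drive_tool", "payload": {
  "motion": "-0.9 0.1 -0.1 -0.0035 0.0095 0 30; 0 0 0 0 0 0 30; 0 0 0 0 0 0.02 30; 0 0 0 0 0 0.03 30; 0 0 0 0 0 0.02 30; 0 0 0 0 0 0.01 30; 0 0 0 0 0 0 30; 0 0 0 0 0 0 30"
}}

```text
clock: 36.25
position: [0.4782, -0.3395, 0.1691]
ee_rot: [0.003, 0.953, 0.302, 0.002]
contact_force: [0.2, 0.1, -0.7]
width: 0.0503
```

```bash
python3 -c "
from h import *
go(.4761,-.3393,.158,35)
from rig import get_image
im,d=get_image('scene'); cv2.imwrite('pics/p3.png',cv2.resize(im[220:460,150:420,::-1],None,fx=2.5,fy=2.5))"
```

```text
t 36.25 pos [ 0.4782 -0.3395  0.1691] w 0.0503 F [ 0.2  0.1 -0.7] q6 0.22
tool shift [-0.0016 -0.0015  0.0111] norm 0.0113
heading 35.13
turn deg [ 0.4  -0.12  0.13] shift after turn [-0.0016 -0.0014  0.0111]
```

View pics/p3.png

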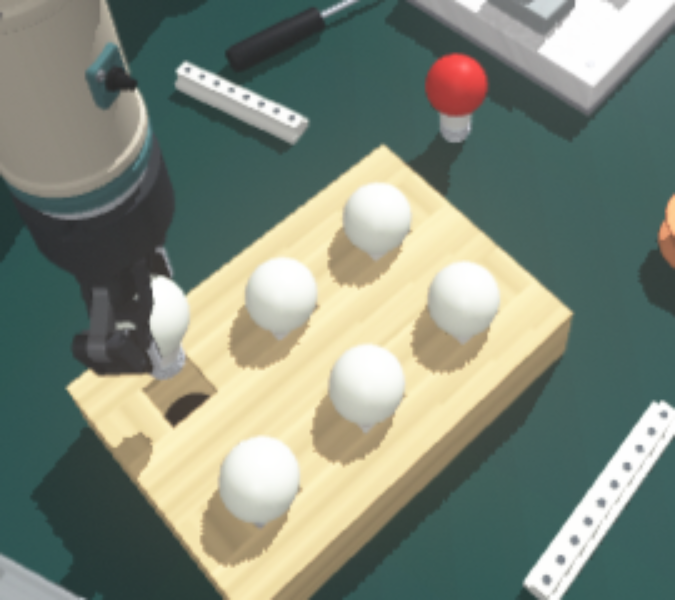

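The cap at crop (168,360) is above the last well (180,390); the numbers agree. I lower it.

Request:
{"api": "drive_tool", "payload": {
  "motion": "0.3 -0.1 0.1 -0.0016 -0.0014 0.008 30; 0 0 0 0 0 0.012 30; 0 0 0 0 0 0.012 30; 0 0 0 0 0 0.01 30; 0 0 0 0 0 0 30; 0 0 0 0 0 0 30"
}}

```text
clock: 37.05
position: [0.4762, -0.3396, 0.1247]
ee_rot: [0.001, 0.954, 0.301, 0.001]
contact_force: [-0.3, 0.2, -1.3]
width: 0.0506
```

```bash
python3 -c "
from h import *
go(.4761,-.3393,.073,35)"
```

```text
t 37.05 pos [ 0.4762 -0.3396  0.1247] w 0.0506 F [-0.3  0.2 -1.3] q6 0.22
tool shift [ 0.0001 -0.0005  0.0517] norm 0.0517
heading 35.01
turn deg [ 0.13 -0.02  0.01] shift after turn [ 0.0001 -0.0003  0.0517]
```

Request:
{"api": "drive_tool", "payload": {
  "motion": "0.1 0 0 0 -0.0003 0.01 30; 0 0 0 0 0 0.012 30; 0 0 0 0 0 0.012 30; 0 0 0 0 0 0.008 30; 0 0 0 0 0 0.003 30; 0 0 0 0 0 0 30; 0 0 0 0 0 0 30"
}}

```text
clock: 37.92
position: [0.4764, -0.3396, 0.0767]
ee_rot: [0.0, 0.954, 0.301, 0.0]
contact_force: [-0.1, -0.4, -0.9]
width: 0.0502
```

```bash
python3 -c "
from h import *
go(.4761,-.3393,.073,35)"
```

```text
t 37.92 pos [ 0.4764 -0.3396  0.0767] w 0.0502 F [-0.1 -0.4 -0.9] q6 0.22
tool shift [-0.     -0.0005  0.0037] norm 0.0038
heading 35.02
turn deg [ 0.06 -0.03  0.02] shift after turn [-0.     -0.0004  0.0037]
```

Request:
{"api": "drive_tool", "payload": {
  "motion": "0 0 0 0 0 0.002 30; 0 0 0 0 0 0.001 30; 0 0 0 0 0 0.001 30; 0 0 0 0 0 0.001 30; 0 0 0 0 0 0 30"
}}

```text
clock: 38.55
position: [0.4772, -0.3398, 0.0737]
ee_rot: [0.001, 0.954, 0.301, 0.001]
contact_force: [-0.0, 1.5, 1.3]
width: 0.0503
```

```bash
python3 -c "
from h import *
go(.4761,-.3393,.073,35)"
```

```text
t 38.55 pos [ 0.4772 -0.3398  0.0737] w 0.0503 F [-0.   1.5  1.3] q6 0.22
tool shift [-0.0007 -0.001   0.0007] norm 0.0014
heading 35.01
turn deg [ 0.21 -0.1   0.01] shift after turn [-0.0007 -0.001   0.0007]
```

Request:
{"api": "drive_tool", "payload": {
  "motion": "0 0 0 0 0 0.001 30; 0 0 0 0 0 0.001 30; 0 0 0 0 0 0 30"
}}

```text
clock: 38.92
position: [0.4777, -0.3394, 0.073]
ee_rot: [0.002, 0.954, 0.301, 0.002]
contact_force: [-1.3, 0.6, 2.6]
width: 0.0503
```

```bash
python3 -c "
from h import *
go(.4761,-.3393,.073,35)"
```

```text
t 38.92 pos [ 0.4777 -0.3394  0.073 ] w 0.0503 F [-1.3  0.6  2.6] q6 0.22
tool shift [-0.0012 -0.001   0.    ] norm 0.0016
heading 35.0
turn deg [ 0.25 -0.16 -0.  ] shift after turn [-0.0012 -0.001   0.    ]
```

It is seated (Fz 2.6 N). I release it, rise and back away.

Request:
{"api": "drive_tool", "payload": {
  "motion": "0 0 0 0 0 0 66; 0 0 0 0 0 0 75; 0 0 0 0 0 0 85; 0 0 0 0 0 0 90; 0 0 0 0 0 0 90; 0 0 0 0 0 -0.02 90; 0 0 0 0 0 -0.05 100; 0 0 0 0 0 -0.05 100; 0 0 0 0 0 -0.05 100; 0 0 0 -0.03 0.03 0 100; 0 0 0 -0.03 0.03 0 100; 0 0 0 0 0 0 100"
}}

```text
clock: 40.42
position: [0.4622, -0.4249, 0.2475]
ee_rot: [0.002, 0.953, 0.302, 0.002]
contact_force: [0.3, 0.2, 0.1]
width: 0.0854
```

Request:
{"api": "drive_tool", "payload": {
  "motion": "0 0 0 -0.03 0.03 0 100; 0 0 0 -0.03 0.03 0 100; 0 0 0 -0.03 0.03 0 100; 0 0 0 0 0 0 100; 0 0 0 0 0 0 100; 0 0 0 0 0 0 100; 0 0 0 0 0 0 100; 0 0 0 0 0 0 100"
}}

```text
clock: 41.42
position: [0.4423, -0.5444, 0.2469]
ee_rot: [-0.002, 0.952, 0.305, 0.003]
contact_force: [-0.1, 0.2, 1.0]
width: 0.0854
```

```bash
python3 - <<'E'
from h import *
from rig import get_image
print(get_state()["qd"].round(3),get_state()["position"])
for n in ["scene","side"]:
    im,d=get_image(n);P=cloud(n,d)
    cv2.imwrite(f"pics/{n}F.png",im[:,:,::-1])
    C=dict(wA=(.5177,-.1601),wB=(.4761,-.3393),wC=(.5865,-.2705),f1=(.4970,-.2497),f2=(.6073,-.1807),f3=(.5656,-.3602))
    for k,c in C.items():
        m=(np.hypot(P[...,0]-c[0],P[...,1]-c[1])<.03)&(P[...,2]>.075)&(P[...,2]<.12)&(d>0)
        if m.sum()>20:
            x,e,md=sph(P[m]);print(n,k,x.round(4),round(md,4),m.sum())
    m=(np.hypot(P[...,0]-.458,P[...,1]-.126)<.02)&(P[...,2]>.1)&(P[...,2]<.135)&(im.max(-1)<75)
    x,e,md=sph(P[m],.013);dx=(x[:2]-[.4886,.1226])@[.992,-.1255];print(n,'knob',x.round(4),'joint',.5+np.arctan2(dx,x[2]-.062))
E
```

```text
[ 0.008 -0.006  0.006 -0.     0.002  0.003] [ 0.44228068 -0.54443588  0.24686249]
scene wA [ 0.5189 -0.1597  0.0805] 0.0006 597
scene wB [ 0.4772 -0.339   0.0806] 0.0006 766
scene wC [ 0.5877 -0.2701  0.0807] 0.0005 759
scene f1 [ 0.4981 -0.2493  0.0806] 0.0006 670
scene f2 [ 0.6086 -0.1806  0.0806] 0.0006 671
scene f3 [ 0.567  -0.3598  0.0806] 0.0005 877
scene knob [0.4611 0.1264 0.1139] joint 0.009372880236926118
side wA [ 0.5168 -0.1602  0.081 ] 0.0009 303
side wB [ 0.4749 -0.3395  0.0805] 0.0011 253
side wC [ 0.5854 -0.2704  0.0808] 0.001 259
side f1 [ 0.4958 -0.2496  0.081 ] 0.001 281
side f2 [ 0.6062 -0.1811  0.0807] 0.0008 270
side f3 [ 0.5643 -0.3606  0.0806] 0.001 238
side knob [0.4591 0.1263 0.1143] joint -0.01703263940156763
```

View pics/sceneF.png

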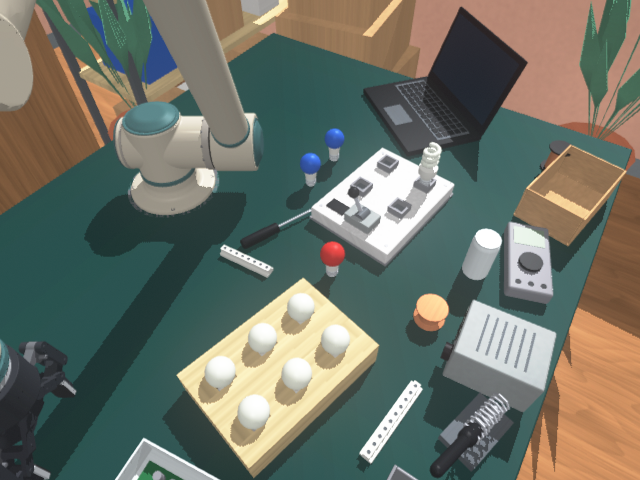

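View pics/sideF.png

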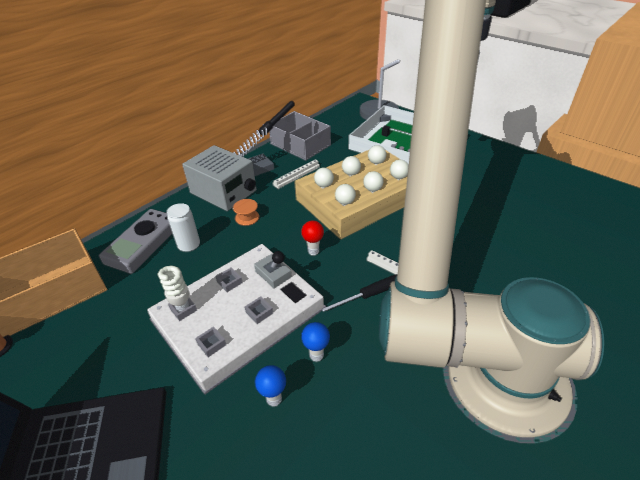

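All six wells hold seated lamps and the three sockets are empty. The spiral is in place at (430,165), the lever is off and the arm is clear, so I hand in.

```bash
python3 -c "
from rig import *
print(sign_off())"
```

```text
the job is handed in; nothing more can be done
None
```

The job is done and handed in at about 41.5 s. I first pushed the toggle lever over to the robot's side with closed fingers until it reached its stop. I then moved the three globe lamps one by one into the three empty wells. Each was lowered until light contact (1–2.6 N) and then released.

Last checks:
- **Switch:** the lever fits at +0.01 rad from the scene camera and -0.02 rad from the side camera, so it is off.
- **Lamps:** all six ball centres in the carrier are at z = 0.0805–0.081 m. That is about 1 mm under the nominal 0.082 m, and the lamps that were already there read the same, so the three new ones are seated.
- **Rest of the scene:** the sockets are empty, and the spiral lamp and the blue and red look-alikes look untouched. The lamps that were already in the carrier stayed within 1 mm, and the arm is clear of everything.

The two cameras disagree by about 2 mm in x, which is within their calibration. No check failed.

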